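# Bolt the long gouge case shut

### The job

Lock the longer of the two wooden carving-tool cases: push its sliding bolt all the way across until the tip has gone right through the keeper on the rail, and leave it there. Leave the bolt of the shorter case drawn back as it is.

Things in the scene. Friction and masses are not known exactly. Their poses are not given: they have to be found in the camera images.
- long_knob (a point): Centre of the flat top of the upright steel knob of the longer case's bolt, 50 mm above the lid (110 mm above the table); moves with the bolt. Knob: cylinder 15 mm across, its top 28 mm free to grip or push; all other bolt fittings stay within 20 mm of the lid. y axis: the way the bolt slides to lock; z up. The bolt is a 10 mm steel rod, its tip 74 mm ahead of the knob's axis.
- long_keeper (a point): Top centre of the longer case's keeper: a fixed steel staple 28 mm wide, 16 mm long along the bolt, 20 mm tall, on the rail at the case's +y edge, 80 mm above the table, straight ahead of the bolt (y axis as for the knob). The plywood case is fixed and closed: 300 mm across the bolt, 200 mm along it, 60 mm tall. A printing block 22 mm tall lies on its lid, over 35 mm from the knob's axis.
- long_bolt (a joint): Travel of the longer case's bolt in m: 0 fully drawn back, 0.020 tip at the near face of the keeper, 0.036 tip at its far face, 0.050 the end stop, where the knob meets the front guide. Grows as the bolt slides along the points' +y; takes about 3 N and stays where it is left.
- short_bolt (a joint): Travel in m of the bolt on the shorter case (170 mm across the bolt, 200 mm along it, 60 mm tall, a small tin on its lid): an equal bolt and knob, same meaning. It starts drawn back, below 0.012.

How it is judged:
By the outcome, as a careful person would: the job done as asked, in the order asked, and still so for the second after the job is handed in, with the robot touching nothing.
It also fails if it takes over 29 s, if anything falls off the work surface, if the arm or the gripper's body presses on something with over 40 N, if the wrist force passes 120 N, or if a joint passes its speed limit or range.

### The arm

A 6-joint arm with a two-finger parallel gripper is mounted at the origin on the work surface. World frame = base frame: x ahead of the robot, y to its left, z up, the work surface at z = 0. Lengths are in m, angles in rad, forces in N, time in s.
With the tool pointing down it reaches from about 0.35 to 0.925 m from the base axis. Payload 6.4 kg.
Tool frame: the origin (TCP) lies midway between the tips of the shut fingers; the grasp point (between the pads) lies 19 mm behind it; z points along the fingers, y is the line along which they close (so a half turn about z gives the same grasp; the last joint's range is limited). The gripper opens to 94 mm and grips with 3 to 60 N. Pads are 16 mm wide; open, the fingers measure 119 mm over their backs; the gripper's body (75 mm by 177 mm) begins 78 mm behind the grasp point.
Start: joints at [-1.283, 0.245, 1.558, -0, 1.339, -0.174], TCP at [0.29, -0.582, 0.205] pointing down, gripper open.
Joint ranges: [-3.13, 3.13], [-1.02, 2.26], [0.13, 2.54], [-0.95, 4.09], [0.21, 2.88], [-2.74, 2.74]. Speed limits (rad/s): [2.57, 2.57, 3.14, 3.14, 3.14, 3.14].

### API

Orientations are given as a rotation vector (axis times angle).
In Python, from cell import robot gives the robot as it stands. Calls block until the motion is done:
- robot.move_to(position, orientation): joint-space move of the TCP to a pose.
- robot.move_linear(position, rotation=None, feed=0.15, max_force=None): straight line of the TCP; rotation=None keeps the orientation; feed is the mean speed in m/s. With max_force (N) it stops when the force on the tool has changed by that much, and returns True; else False.
- robot.movej(angles): joint-space move.
- robot.command_gripper(opening, effort=None): opening from 0.0 (shut) to 1.0 (fully open); effort is the grip in N (None keeps the last); returns when the fingers have stopped.
- robot.hold(seconds).
- robot.ik(position, orientation): joint angles nearest the present ones, or None.
- robot.grab_frame(name): name is "scene" or "top"; returns (picture, depth): 420x560x3 uint8, red, green, blue; 420x560 float32, m along the optical axis (not along the pixel's ray), 0 where there is no reading.
- robot.calibration(name): a dict with "fx", "fy", "cx", "cy" (pixels), "k1" (the pictures are not rectified: a ray, as slopes to the right and down, at radius r is drawn at 1 + k1 r^2 times it, then the intrinsics apply), "origin" and "rotation" of the camera in the world. Camera axes: x right, y down, z forward; pixel columns grow to the right and rows downward; lengths in m; the calibration is good to about 2 mm. A picture is of the moment at which its call begins. calibration takes no time and is no camera call.
A pose or a line that the arm cannot do raises robot.PlanningError and nothing moves.
- robot.sign_off(): hands the job in; it is judged then, once.
Trained networks look in the newest picture that a camera, given by its name, has taken for a name from the list of things; names that differ only in an ending like _2 or _b are one class to them, and where a whole thing is asked for, a point or a joint stands for the part that bears it (a point fixed in the world has none). Each returns a list of dicts, best first, with "conf" (0 to 1); they miss things now and then, are a little off and sometimes report something else, mostly with a low value. They report only what shows in the picture. A call takes as long as a camera call.
- robot.spot_in(camera, target): "point" ([x, y, z] in m, in the coordinates of the camera as it stood for that picture, good to about 4 mm: the middle of the surface that is visible of it).
- robot.regions_of(camera, target): "pixels" (420x560 bool, what is visible of it).
Readings, each from a call of its own:
- robot.get_time_s(): time.
- robot.get_q(): joint angles.
- robot.get_joint_vel(): joint speeds.
- robot.get_effort(): joint torques, N m.
- robot.get_tcp_pos(): TCP position.
- robot.get_eef_rot(): TCP orientation.
- robot.get_contact_force(): force on the tool from outside, world axes, zero at the start.
- robot.get_wrist_torque(): the same for the moment, N m.
- robot.get_opening(): opening from 0.0 (shut) to 1.0 (fully open).
- robot.get_grasp_force(): force on a finger pad.
Only numpy, scipy, OpenCV 4.12 (cv2) and the standard library are available. Lean on these libraries where they do the work, as an engineer would, in place of code of your own. Each camera call takes 0.05 s, during which the arm holds its last target. There are 200 camera calls.

## Working session

There is one attempt and no reset: what is moved stays moved. The work goes in short steps, each a Python script; the robot and the scene stay as the last script left them, time stands still between calls to the robot, and variables do not carry over. Pictures are saved under pics/ and viewed, at most 10 in all, crops included, and the job is handed in when it is done.

```bash
mkdir -p pics
cat > h.py <<'E'
import numpy as np, cv2
from cell import robot
def w(cam,p):
    c=robot.calibration(cam); return np.array(c["origin"])+np.array(c["rotation"])@np.array(p)
def cloud(cam,depth):
    c=robot.calibration(cam); v,u=np.mgrid[0:420,0:560].astype(float)
    K=np.array([[c["fx"],0,c["cx"]],[0,c["fy"],c["cy"]],[0,0,1]])
    q=cv2.undistortPoints(np.stack([u.ravel(),v.ravel()],1)[:,None],K,np.array([c["k1"],0,0,0.]))[:,0].reshape(420,560,2)
    P=np.dstack([q*depth[...,None],depth]); P=P@np.array(c["rotation"]).T+np.array(c["origin"]); P[depth==0]=np.nan
    return P
E
python3 - <<'E'
from h import *
ims=[]
for cam in("scene","top"):
    im,d=robot.grab_frame(cam); cv2.imwrite(f"pics/{cam}0.png",im[...,::-1]); np.save(cam+"0.npy",cloud(cam,d))
    print(cam,robot.calibration(cam)["origin"])
    for t in("long_knob","long_keeper","long_bolt","short_bolt"):
        for r in robot.spot_in(cam,t)[:4]: print(t,round(r["conf"],2),w(cam,r["point"]).round(4))
print(robot.get_time_s(),robot.get_eef_rot())
E
```

```text
Traceback (most recent call last):
  File "h.py", line 9, in cloud
    P=np.dstack([q*depth[...,None],depth]); P=P@np.array(c["rotation"]).T+np.array(c["origin"]); P[depth==0]=np.nan
                                              ~~~~~~~~~~~~~~~~~~~~~~~~~~~^~~~~~~~~~~~~~~~~~~~~~
ValueError: operands could not be broadcast together with shapes (420,560) (3,)
```

View pics/scene0.png

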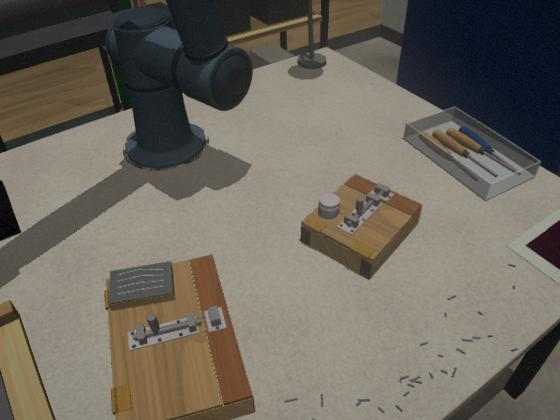

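The scene picture shows the long case lower left: knob at about (152,322), keeper at (214,318), printing block at (140,283). The short case, with its tin, is at about (362,222). The calibration rotation is a rotation vector, so I'm fixing the helper.

```bash
sed -i 's/np.array(c\["rotation"\])/cv2.Rodrigues(np.array(c["rotation"],float))[0]/' h.py
python3 - <<'E'
from h import *
print(robot.calibration("top"))
for cam in("scene","top"):
    im,d=robot.grab_frame(cam); cv2.imwrite(f"pics/{cam}0.png",im[...,::-1]); np.save(cam+"0.npy",cloud(cam,d))
    for t in("long_knob","long_keeper","long_bolt","short_bolt"):
        for r in robot.spot_in(cam,t)[:4]: print(cam,t,round(r["conf"],2),w(cam,r["point"]).round(4))
print(robot.get_time_s(),robot.get_eef_rot())
E
```

```text
{'fx': 483.10357305362294, 'fy': 483.10357305362294, 'cx': 281.74475918289477, 'cy': 211.38077978433762, 'k1': -0.1503881201177411, 'origin': array([0.44911526, 0.01433307, 0.94659032]), 'rotation': array([-2.13379577,  2.17078833, -0.13389055])}
scene long_knob 0.64 [ 0.5977 -0.2668  0.0784]
scene long_keeper 0.92 [ 0.6423 -0.2506  0.0631]
scene long_keeper 0.33 [ 0.5994 -0.2679  0.0731]
scene long_bolt 0.64 [ 0.5968 -0.2665  0.0735]
scene short_bolt 0.5 [0.5656 0.1841 0.0739]
top long_knob 0.75 [ 0.5939 -0.2619  0.071 ]
top long_keeper 0.97 [ 0.6099 -0.2376  0.0572]
top long_bolt 0.86 [ 0.5929 -0.2595  0.0738]
top short_bolt 0.81 [0.5638 0.1908 0.0687]
0.55 [-3.05818121e+00 -7.19036254e-01  2.24036605e-05]
```

View pics/top0.png

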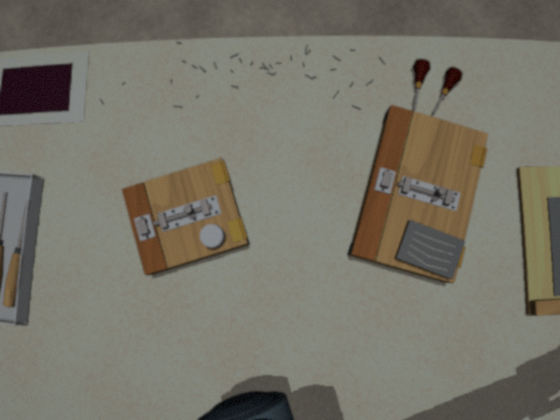

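The top picture shows the long case at (420,195), with its keeper at about (385,181) and the bolt running right to about (460,198). The short case is at (185,215). The network's "keeper" points don't agree with this, so I'm measuring from the depth clouds.

Run:
```python
from h import *
for cam,(r0,r1,c0,c1) in (("top",(150,230,350,490)),("scene",(290,370,100,240))):
    im=cv2.imread(f"pics/{cam}0.png")[r0:r1,c0:c1]; cv2.imwrite(f"pics/{cam}c.png",cv2.resize(im,None,fx=5,fy=5,interpolation=cv2.INTER_CUBIC))
    P=np.load(cam+"0.npy"); S=P[r0:r1,c0:c1]; z=S[...,2]
    m=((z>.068)).astype(np.uint8)
    n,l,st,ce=cv2.connectedComponentsWithStats(m)
    for i in range(1,n):
        if st[i,4]>8:
            Q=S[l==i]; print(cam,"comp",st[i],(ce[i]+[c0,r0]).round(),Q.mean(0).round(4),Q[:,2].max().round(4))
    Q=S[z>.096]; print("knob",len(Q),Q.mean(0).round(4) if len(Q) else "",Q.max(0) if len(Q) else '')
P=np.load("top0.npy"); S=P[90:300,340:500].reshape(-1,3)
Q=S[(S[:,2]>.05)&(S[:,2]<.068)]
print("lid",cv2.minAreaRect(Q[:,:2].astype(np.float32)),np.median(Q[:,2]))
print(P[181,385],P[190,420],P[198,448],P[250,430])
```

```text
top comp [ 31  21  12  17 143] [386. 179.] [ 0.6191 -0.1754  0.0788] 0.0829
top comp [ 48  27  58  29 528] [428. 191.] [ 0.5952 -0.2531  0.0803] 0.114
top comp [ 55  70  30  10 168] [416. 226.] [ 0.5306 -0.2265  0.0811] 0.0876
knob 63 [ 0.5911 -0.268   0.1077] [ 0.59889173 -0.26289588  0.11396645]
scene comp [  8   0  67  19 861] [137. 297.] [ 0.514  -0.2693  0.0795] 0.0862
scene comp [107  16  14  19 176] [214. 315.] [ 0.6222 -0.1776  0.0783] 0.0821
scene comp [ 32  22  69  32 722] [162. 327.] [ 0.5972 -0.2578  0.0804] 0.1125
knob 96 [ 0.5935 -0.2696  0.1065] [ 0.59894906 -0.26274593  0.11248757]
lid ((0.5973015427589417, -0.24950766563415527), (0.2049892097711563, 0.30212563276290894), 72.95411682128906) 0.05991364775820218
[ 0.61422961 -0.17242411  0.08176899] [ 0.59809416 -0.23948674  0.0728379 ] [ 0.5813708  -0.29008342  0.07880156] [ 0.48624082 -0.24998706  0.08080573]
```

View pics/topc.png

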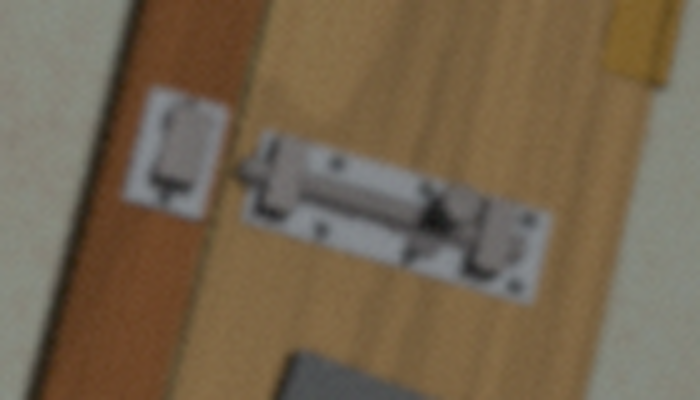

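View pics/scenec.png

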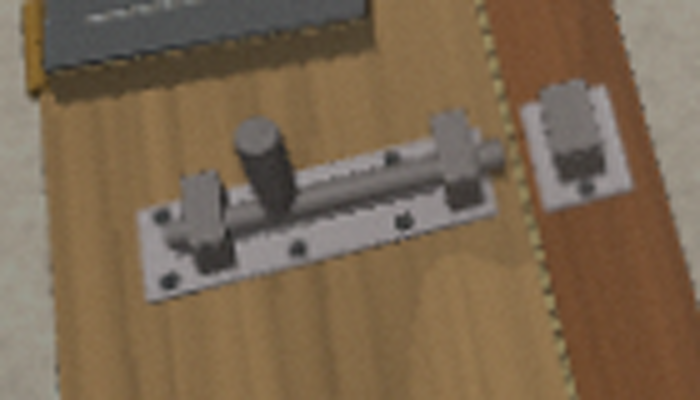

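Both cameras agree: knob top at about (0.592, -0.269, 0.11), keeper at (0.620, -0.176, 0.08), and a slide direction of about 73.5°, which matches the lid edge. Knob and keeper are 98 mm apart, against 102 mm expected with the bolt fully back, so these fit. I'll grip the knob fore and aft above the guides, then push until it stops.

Run:
```python
from h import *
a=np.radians(73.5); d=np.array([np.cos(a),np.sin(a),0]); k=np.array([.592,-.2688,0])
q=robot.get_q(); best=None
for s in(1,-1):
    y=s*d; z=np.array([0,0,-1.]); R=np.column_stack([np.cross(y,z),y,z])
    from scipy.spatial.transform import Rotation as Ro
    rv=Ro.from_matrix(R).as_rotvec(); j=robot.ik(k+[0,0,.16],rv)
    if j is not None:
        c=np.abs(np.array(j)-q).max()
        if best is None or c<best[0]: best=(c,rv)
print(best); rv=best[1]
robot.command_gripper(.6)
robot.move_to(k+[0,0,.16],rv)
print("down hit",robot.move_linear(k+[0,0,.088],feed=.08,max_force=15))
robot.command_gripper(0,effort=15)
print("open mm",robot.get_opening()*94,robot.get_grasp_force(),robot.get_contact_force(),robot.get_tcp_pos())
p0=np.array(robot.get_tcp_pos())
print("stop",robot.move_linear(p0+d*.056,feed=.04,max_force=25))
p=np.array(robot.get_tcp_pos()); print("moved",(p-p0)@d,p,robot.get_contact_force(),robot.get_opening()*94,robot.get_time_s())
```

```text
(np.float64(1.4326133388666487), array([ 3.10908153, -0.45079537,  0.        ]))
down hit False
open mm 14.34067243365617 14.999972699442878 [-1.16796228 -1.4696895   0.30490379] [ 0.59191884 -0.26916715  0.08804853]
stop True
moved 0.0439048338981125 [ 0.60474991 -0.22717738  0.08802047] [-1.11843831 -2.99456376  1.90220929] 14.435698955523245 5.8083
```

It stopped after 44 mm. The knob-to-keeper distance is now about 53 mm, against 52 mm at the end stop. I'll release, lift and look.

Run:
```python
from h import *
p=np.array(robot.get_tcp_pos())
robot.command_gripper(.5); robot.move_linear(p+[0,0,.1],feed=.15)
robot.move_to(p+[-.15,.1,.12],robot.get_eef_rot())
S=[]
for cam,(r0,r1,c0,c1) in (("scene",(290,370,100,240)),("top",(150,230,350,490))):
    im,dd=robot.grab_frame(cam); S.append(im[r0:r1,c0:c1,::-1]); P=cloud(cam,dd)[r0:r1,c0:c1]
    Q=P[(P[...,2]>.096)&(P[...,2]<.12)]; print(cam,len(Q),Q.mean(0) if len(Q) else '')
    print([ (r["conf"],w(cam,r["point"]).round(3)) for r in robot.spot_in(cam,"short_bolt")[:1]])
cv2.imwrite("pics/end.png",cv2.resize(np.vstack(S),None,fx=3.6,fy=3.6,interpolation=cv2.INTER_CUBIC))
print(robot.get_time_s())
```

```text
scene 94 [ 0.6069972  -0.22614085  0.10612301]
[(0.63, array([0.571, 0.184, 0.078]))]
top 64 [ 0.60393208 -0.22471359  0.10733738]
[(0.83, array([0.561, 0.19 , 0.07 ]))]
8.275
```

View pics/end.png

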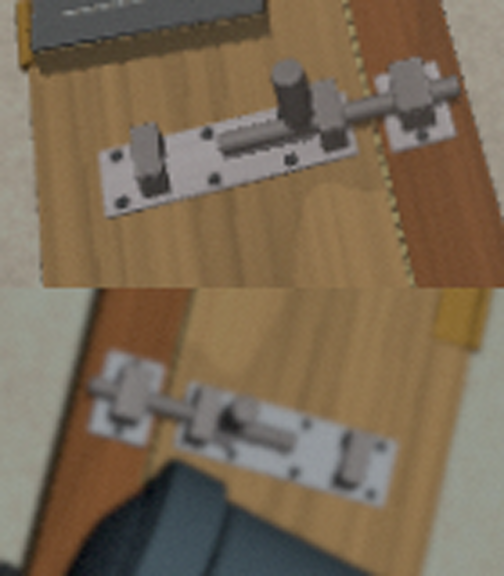

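The picture shows the tip well out past the far side of the keeper, at about (452,85), and the knob up against the front guide. The arm is clear, so I'm handing in.

```bash
python3 -c "
from cell import robot
print(robot.get_contact_force(), robot.sign_off())"
```

```text
the job is handed in; nothing more can be done
[ 0.08980413 -0.83499694 -0.4016927 ] None
```

The longer case is locked: its bolt is pushed to the end stop with the tip right through the keeper. I never touched the shorter case's bolt, and the job was handed in at about 8 s.

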